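# Draw the sample carrier and hold it level for loading

### The job

Draw the sample carrier (the rod with the square-sided grip block, not the one with the round knob) out of its slanted tube in the stand, turn it level with its little cup opening upward, and hold it still like that at least 20 cm above the worktop, ready for loading. Finish while still holding it there: do not put it down or let go. Leave the round-knobbed probe in its tube and the dish and tweezers by the stand where they are.

Things in the scene. Friction and masses are not known exactly. Their poses are not given: they have to be found in the camera images.
- stand: Fixed stand: dark plate 130 x 160 x 10 mm with two slanted square tubes, at its y = +50 and -50 mm; either may hold either rod. Origin: centre of the plate's underside; z up. Tubes slope up toward its +x, 60 degrees above horizontal: 90 mm long, 27 mm wide, 19 mm square inside, mouth centres at x = +5, z = 100 mm. Its +x points left and away, yaw 0.7 to 1.55 rad.
- carrier: Loose rod, about 0.12 kg, seated in a tube. Origin: centre of its steel grip block, 60 (x) x 20 (y) x 24 (z) mm, flange 26 x 28 mm at the lower end; starts 126 mm above the worktop. x: along the rod, up out of the tube; z: the way the cup opens, the rod's upper side. Stem, 16 mm square collar and cup reach 113 mm toward -x, 83 mm of it in the tube: draw over 85 mm along x. Grip across y.
- carrier_cup (a point): Centre of the mouth of the carrier's small white cup (14 mm across), at x = -106, y = 0, z = +7 mm in the carrier's frame; hidden in the tube at the start.
- probe: Loose rod in the other tube, like the carrier but with a round mushroom knob, 30 mm across and 37 mm tall, for a head; stays in place. Origin on the rod's axis 30 mm beyond the tube's mouth, x along the rod upward.
- pan_dish: Round clear dish of small crucibles, 62 mm across, 13 mm tall, on the worktop beside the stand's -y side; stays where it is. Origin: centre of its underside.
- tweezers: Steel tweezers 125 mm long, 16 mm wide, 8 mm tall, lying on the worktop by the stand's +x side; stay where they are. Origin: centre of the underside.
There are look-alikes about, which are no part of the job. There is more than one size of the carrier; the job needs the largest.

How it is judged:
By the outcome, as a careful person would: the job done as asked, in the order asked, and still so for the second after the job is handed in, while the arm keeps its last pose, push and grip.
It also fails if it takes over 32 s, if anything falls off the work surface, if the arm or the gripper's body presses on something with over 40 N, if the wrist force passes 120 N, or if a joint passes its speed limit or range.

### The arm

A 6-joint arm with a two-finger parallel gripper is mounted at the origin on a cart in front of the work surface, level with it; the furniture and walls round the work are solid. World frame = base frame: x ahead of the robot, y to its left, z up, the work surface at z = 0. Lengths are in m, angles in rad, forces in N, time in s.
With the tool pointing down it reaches from about 0.425 to 0.95 m from the base axis. Payload 3.5 kg.
Tool frame: the origin (TCP) lies between the finger pads; the fingertips stand 22 mm ahead of it and the grasp point (between the pads) lies 3 mm ahead of it (ctrl.nose_length is the z of the fingertips in the tool frame, in m); z points along the fingers, y is the line along which they close (so a half turn about z gives the same grasp; the last joint's range is limited). The gripper opens to 85 mm and grips with 20 to 120 N. Pads are 22 mm wide; open, the fingers measure 114 mm over their backs; the gripper's body (76 mm by 85 mm) begins 54 mm behind the grasp point. The pads swing forward as they close: fully open they stand 13 mm farther back than shut.
Start: joints at [1.097, 0.286, 1.577, -0, 1.279, -0.15], TCP at [0.215, 0.64, 0.253] pointing down, gripper open.
Joint ranges: [-2.77, 2.77], [-0.9, 2.22], [0.21, 2.48], [-1.53, 4.67], [0.24, 2.81], [-2.84, 2.84]. Speed limits (rad/s): [2.79, 2.79, 3.14, 3.14, 3.14, 3.14].

### API

Orientations are given as a unit quaternion [x, y, z, w].
In Python, from plant import ctrl gives the robot as it stands. The module is installed in compiled form; this text tells all that it offers.
- The arm moves only by the tool send_rows, never from a script. Its argument "rows" is text: rows parted by semicolons, each of 7 numbers parted by spaces: the turn, a rotation vector about the tool's x, y, z in degrees, then the shift along the tool's x, y, z in mm, then the opening, from -1 (shut) to 1 (fully open). A call has 1 to 8 rows; each row is the pose to reach, as a shift and turn from the pose commanded when the call began, along the tool's axes at that moment; what a row does not reach only later rows make up. A row lasts 1/8 s, in which the tool goes at most 62.5 mm and 10.7 degrees, less where a joint would pass 70% of its speed; a pose out of reach is approached as far as the arm can. A call with a gripper value outside its range is refused whole. The fingers move at their own pace and stop on an object; "grip_force" is the grip in N (left out, the last holds). Time passes only in rows, so rows that repeat a pose let the fingers close. It gives the time, the measured TCP pose, the force, the opening and the grip force at its end, in the units of the state.
- ctrl.get_state(): the state, without advancing time (a new reading comes with each control period).
- ctrl.read_camera(name): name is "scene" or "top"; returns a dict with "color" (400x640x3 uint8, red, green, blue), "fx", "fy", "cx", "cy" (pixels), "D" ([k1, k2, p1, p2, k3] as OpenCV has them; the pictures are not rectified), "extrinsics" (4x4, takes a point from world to camera coordinates). Camera axes: x right, y down, z forward; pixel columns grow to the right and rows downward; lengths in m; the calibration is good to about 2 mm. A picture is of the moment at which its call begins. There is no depth.
- ctrl.sign_off(): hands the job in; it is judged then, once.
Trained networks look in a picture, given as the dict that the camera call returned (one of the last four; its "shot" number tells which), for a name from the list of things; names that differ only in an ending like _2 or _b are one class to them, and where a whole thing is asked for, a point or a joint stands for the part that bears it (a point fixed in the world has none). Each returns a list of dicts, best first, with "p" (0 to 1); they miss things now and then, are a little off and sometimes report something else, mostly with a low value. They report only what shows in the picture. A call takes as long as a camera call. They do not tell look-alikes from the thing itself.
- ctrl.look_for(picture, target): "position" ([x, y, z] in m, in the coordinates of the camera as it stood for that picture, good to about 4 mm: the middle of the surface that is visible of it).
The state is a dict: "time": time; "qpos": joint angles; "dq": joint speeds; "joint_efforts": joint torques, N m; "eef_pos": TCP position; "tcp_rot": TCP orientation; "contact_force": force on the tool from outside, world axes, zero at the start; "wrist_torque": the same for the moment, N m; "opening": opening from 0.0 (shut) to 1.0 (fully open); "finger_force": force on a finger pad.
Only numpy, scipy, OpenCV 4.12 (cv2) and the standard library are available. Lean on these libraries where they do the work, as an engineer would, in place of code of your own. Each camera call takes 0.05 s, during which the arm holds its last target. There are 200 camera calls.

## Working session

There is one attempt and no reset: what is moved stays moved. The work goes in short steps, Python scripts to look and compute and a tool call to move; the robot and the scene stay as the last step left them, time stands still between calls to the robot, and variables do not carry over. Pictures are saved under pics/ and viewed, at most 10 in all, crops included, and the job is handed in when it is done.

Besides the shell and the picture viewer there is one more tool, called after "Emit:" as a command line: name --argument value ..., lists and objects as JSON in quotes. send_rows: Moves the arm, as the interface text tells. Its arguments: {"type":"object","properties":{"rows":{"type":"string"},"grip_force":{"type":"number"}},"required":["rows"]}

```bash
mkdir -p pics
cat > h.py <<'E'
import numpy as np, cv2
from scipy.spatial.transform import Rotation as R
from plant import ctrl
def K(p): return np.array([[p['fx'],0,p['cx']],[0,p['fy'],p['cy']],[0,0,1]],float)
def proj(p,X):
    E=np.array(p['extrinsics']); rv=cv2.Rodrigues(E[:3,:3])[0]
    return cv2.projectPoints(np.atleast_2d(np.array(X,float)),rv,E[:3,3],K(p),np.array(p['D'],float))[0].reshape(-1,2)
def w(p,c):
    E=np.array(p['extrinsics']); return E[:3,:3].T@(np.array(c)-E[:3,3])
def save(p,n,box=None,s=1):
    im=p['color'][:,:,::-1]
    if box: im=im[box[1]:box[3],box[0]:box[2]]
    cv2.imwrite('pics/'+n,cv2.resize(np.ascontiguousarray(im),None,fx=s,fy=s,interpolation=cv2.INTER_CUBIC))
E
python3 - <<'E'
from h import *
for n in('scene','top'):
    p=ctrl.read_camera(n); save(p,n+'0.png')
    E=np.array(p['extrinsics']);print(n,'cam at',(-E[:3,:3].T@E[:3,3]).round(3),p['fx'])
    for t in('stand','carrier','probe','pan_dish','tweezers'):
        for d in ctrl.look_for(p,t):
            X=w(p,d['position']); print(t,round(d['p'],2),X.round(3),proj(p,X).round(0)[0])
s=ctrl.get_state();print(s['tcp_rot'],s['eef_pos'],s['time'])
E
```

```text
scene cam at [ 0.305 -0.219  0.751] 450.5982930276073
stand 0.7 [0.467 0.229 0.013] [288. 251.]
carrier 0.97 [0.524 0.262 0.129] [308. 192.]
carrier 0.93 [0.481 0.101 0.015] [323. 304.]
probe 0.59 [0.421 0.269 0.125] [253. 208.]
pan_dish 0.6 [0.595 0.218 0.004] [349. 236.]
tweezers 0.75 [0.495 0.352 0.009] [278. 202.]
top cam at [0.477 0.247 1.03 ] 466.9152404428358
stand 0.74 [0.475 0.251 0.011] [327. 241.]
carrier 0.77 [0.531 0.266 0.142] [318. 211.]
carrier 0.65 [0.477 0.105 0.012] [394. 238.]
carrier 0.49 [0.627 0.344 0.01 ] [283. 173.]
probe 0.51 [0.427 0.278 0.133] [313. 266.]
pan_dish 0.82 [0.597 0.218 0.005] [340. 185.]
tweezers 0.48 [0.485 0.352 0.011] [280. 237.]
[1.61196645e-01 9.86922307e-01 3.41501613e-05 1.22917305e-06] [0.21475146 0.63991214 0.25336964] 0.6
```

View pics/scene0.png

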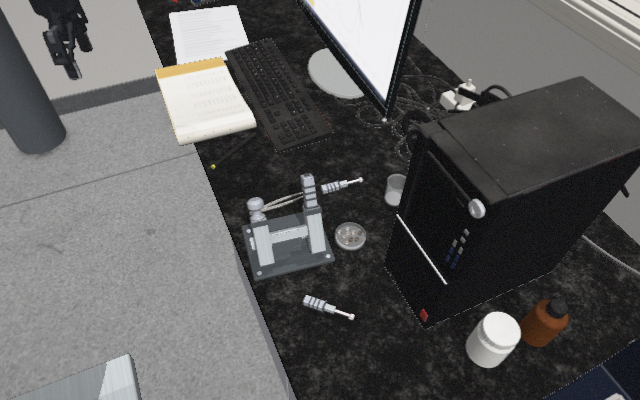

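View pics/top0.png

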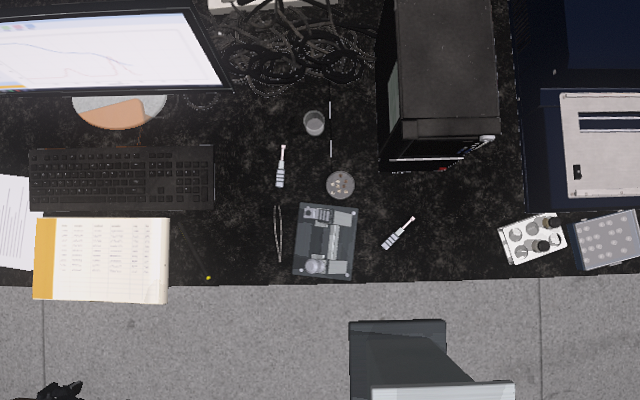

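The scene picture shows the stand at (288,245), with the block-headed rod at (308,190) and the round-knobbed probe at (255,207). Two smaller loose carriers lie at (328,306) and (342,186). In the top view the stand is at (325,242), with the loose carriers at (398,233) and (281,167). The carrier meant should be the one seated in the stand. I'll check that in one enlarged crop and use it to fit the plate's corners.

Run:
```python
from h import *
p=ctrl.read_camera('top');q=ctrl.read_camera('scene')
a=p['color'][190:290,270:370];b=q['color'][165:285,235:355]
im=np.hstack([cv2.resize(a,(400,400),interpolation=2),cv2.resize(b,(400,400),interpolation=2)])
cv2.imwrite('pics/c1.png',im[:,:,::-1])
```

```text
(no output)
```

View pics/c1.png

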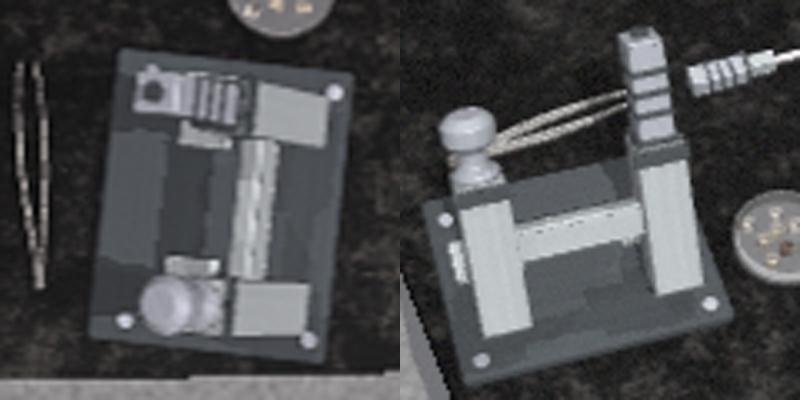

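The crop shows the square-sided block in the far tube (left panel (190,95), right panel (648,85)). The round knob is in the near tube (left panel (170,303)). The seated block is also the largest, since the two loose rods are visibly smaller, so it is the carrier. Next I'll fit the stand pose from the plate corners.

```bash
cat >> h.py <<'E'
YAW=None
def S(v,X):
    c,s=np.cos(v[2]),np.sin(v[2]); X=np.atleast_2d(X).astype(float)
    return X@np.array([[c,s,0],[-s,c,0],[0,0,1]])+[v[0],v[1],0]
E
python3 - <<'E'
from h import *
from scipy.optimize import least_squares
p=ctrl.read_camera('top');q=ctrl.read_camera('scene')
h=.01
A=np.array([[65,-80],[-65,-80],[-65,80],[65,80]])/1e3;A=np.c_[A,[h]*4]
a=np.array([[120,48],[352,72],[322,362],[90,337]])/4+[270,190]-.4
B=A[[2,1,3]];b=np.array([[468,383],[735,318],[425,200]])*.3+[235,165]-.4
f=lambda v:np.r_[(proj(p,S(v,A))-a).ravel(),(proj(q,S(v,B))-b).ravel()]
for g,n in((f,'both'),(lambda v:f(v)[:8],'top'),(lambda v:f(v)[8:],'scene')):
    r=least_squares(g,[.475,.25,1.47]);print(n,r.x.round(4),r.fun.round(1))
    if n=='both':v=r.x
np.save('v.npy',v)
C=np.array([.02,-.05,.126]);ex=np.array([.5,0,.866]);ez=np.array([-.866,0,.5])
print('carrier',S(v,C).round(4))
def box(cam,img):
    for sx,sy,sz in[(30,10,12),(30,-10,12),(30,-10,-12),(30,10,-12),(-30,10,12),(-30,-10,12)]:
        P=S(v,C+ex*sx/1e3+np.array([0,1,0])*sy/1e3+ez*sz/1e3); u=proj(cam,P)[0]; yield u
ims=[]
for cam,o,k in((p,(270,190),100),(q,(235,165),120)):
    im=cv2.resize(cam['color'][o[1]:o[1]+k,o[0]:o[0]+k],(400,400),interpolation=2)
    pts=list(box(cam,im))+[u for u in proj(cam,S(v,A))]
    for u in pts: cv2.circle(im,tuple(int(t) for t in np.round((u-o+.5)*400/k)),3,(255,0,0),-1)
    ims.append(im)
cv2.imwrite('pics/c2.png',np.hstack(ims)[:,:,::-1])
E
```

```text
both [0.5772 0.2074 1.6039] [ 14.2 -42.5  15.  -51.9  27.2 -51.9  25.7 -42.3 -52.6   4.2 -59.3  -7.8
 -68.8   7. ]
top [0.475  0.2548 1.4449] [-0.5 -0.4  0.6 -0.3  0.7  0.4 -0.8  0.3]
scene [0.6896 0.1574 1.369 ] [ 2.3 -1.5  1.7  2.6 -4.3 -1.6]
carrier [[0.6265 0.2291 0.126 ]]
```

View pics/c2.png

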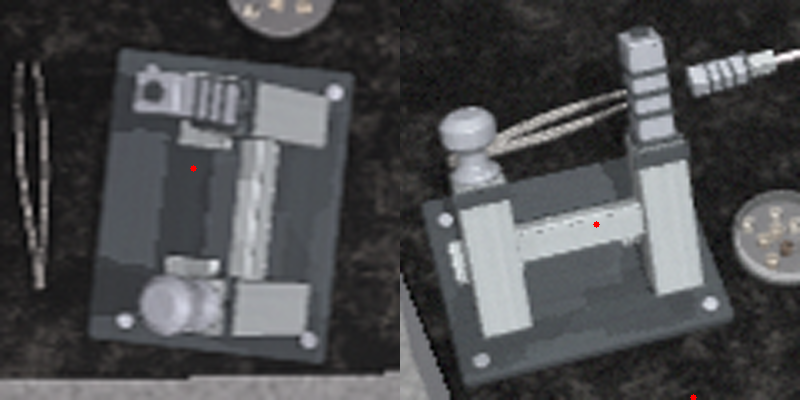

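In this check picture the markers miss the stand. I forgot to subtract the right panel's 400 px offset, so I'll redo the fit.

Run:
```python
from h import *
from scipy.optimize import least_squares
p=ctrl.read_camera('top');q=ctrl.read_camera('scene')
h=.01
A=np.array([[65,-80],[-65,-80],[-65,80],[65,80]])/1e3;A=np.c_[A,[h]*4]
a=np.array([[120,48],[352,72],[322,362],[90,337]])/4+[270,190]-.4
B=A[[2,1,3]];b=np.array([[68,383],[335,318],[25,200]])*.3+[235,165]-.4
f=lambda v:np.r_[(proj(p,S(v,A))-a).ravel(),(proj(q,S(v,B))-b).ravel()]
for g,n in((f,'both'),(lambda v:f(v)[:8],'top'),(lambda v:f(v)[8:],'scene')):
    r=least_squares(g,[.475,.25,1.47]);print(n,r.x.round(4),r.fun.round(1))
    if n=='both':v=r.x
np.save('v.npy',v)
C=np.array([.02,-.05,.126]);ex=np.array([.5,0,.866]);ez=np.array([-.866,0,.5])
print('carrier',S(v,C).round(4))
ims=[]
for cam,o,k in((p,(270,190),100),(q,(235,165),120)):
    im=cv2.resize(cam['color'][o[1]:o[1]+k,o[0]:o[0]+k],(400,400),interpolation=2)
    Q=[C+ex*x/1e3+np.array([0,y/1e3,0])+ez*z/1e3 for x,y,z in[(30,10,12),(30,-10,12),(30,-10,-12),(30,10,-12),(-30,10,12),(-30,-10,12)]]
    for u in np.r_[proj(cam,S(v,Q)),proj(cam,S(v,A))]: cv2.circle(im,tuple(int(t) for t in np.round((u-o+.5)*400/k)),3,(255,0,0),-1)
    ims.append(im)
cv2.imwrite('pics/c3.png',np.hstack(ims)[:,:,::-1])
```

```text
both [0.4753 0.2535 1.4397] [ 0.3 -0.7  1.3 -0.3  1.1  0.4 -0.4 -0.  -0.9 -0.6  0.9 -1.4 -1.3 -0.2]
top [0.475  0.2548 1.4449] [-0.5 -0.4  0.6 -0.3  0.7  0.4 -0.8  0.3]
scene [0.4757 0.2514 1.4266] [-0.9 -0.1  1.3 -0.1 -0.4 -0. ]
carrier [[0.5275 0.2668 0.126 ]]
```

View pics/c3.png

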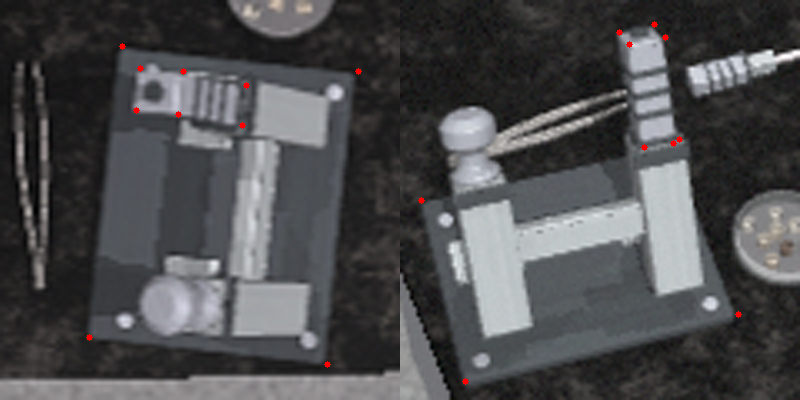

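The reprojected block and plate corners lie within about 2 mm in both views, so the carrier is at (0.528, 0.267, 0.126) with yaw 1.44. The upper side of the block faces world -y. I'll approach perpendicular to the rod from that side.

```bash
cat >> h.py <<'E'
v=np.load('v.npy'); Z=lambda a:R.from_euler('z',a).as_matrix()
ys=Z(v[2])@[0,1,0]
def rot(dst): # tool z = dst (stand axes), tool y = -stand y
    z=Z(v[2])@np.array(dst); z/=np.linalg.norm(z); y=-ys; return R.from_matrix(np.c_[np.cross(y,z),y,z])
TILT=[.866,0,-.5]; DOWN=[0,0,-1]
CAR=S(v,[.02,-.05,.126])[0]; EX=Z(v[2])@[.5,0,.866]; D=Z(v[2])@TILT
def rel(P,Rt,frm=None):
    s=ctrl.get_state()
    P0,R0=frm if frm else (np.array(s['eef_pos']),R.from_quat(s['tcp_rot']))
    print((R0.inv()*Rt).as_rotvec(degrees=True).round(1),(R0.inv().apply(P-P0)*1e3).round(1))
    return P,Rt
E
python3 - <<'E'
from h import *
a=rel(np.array([.45,.1,.34]),rot(DOWN))
G=CAR+.003*EX-.003*D
b=rel(G-.12*D,rot(TILT),a); c=rel(G,rot(TILT),b);print(G,b[0])
E
```

```text
[-0.  0. 79.] [-394.8 -437.   -86.7]
[-0. 60.  0.] [ 70.5  55.  149.9]
[0. 0. 0.] [ -0.  -0. 120.]
[0.52731337 0.26569113 0.130098  ] [0.5137256  0.16266328 0.190098  ]
```

Emit:
send_rows --rows "0 0 79 -395 -437 -87 1;0 0 79 -395 -437 -87 1;0 0 79 -395 -437 -87 1;0 0 79 -395 -437 -87 1;0 0 79 -395 -437 -87 0.3;0 0 79 -395 -437 -87 0.3;0 0 79 -395 -437 -87 0.3;0 0 79 -395 -437 -87 0.3"

```text
time: 1.9
eef_pos: [0.4128, 0.1847, 0.3271]
tcp_rot: [0.753, 0.658, 0.001, 0.0]
contact_force: [2.6, 0.8, -0.3]
opening: 0.652
finger_force: 0.0
```

Emit:
send_rows --rows "0 0 0 0 0 0 0.3;0 0 0 0 0 0 0.3"

```text
time: 2.15
eef_pos: [0.4123, 0.1866, 0.3264]
tcp_rot: [0.752, 0.659, 0.0, -0.0]
contact_force: [0.1, -0.3, -0.3]
opening: 0.648
finger_force: 0.0
```

Run:
```python
from h import *
s=ctrl.get_state();print(s['time'],s['opening'],np.round(s['qpos'],2),s['contact_force'])
a=rel(np.array([.45,.1,.34]),rot(DOWN))
G=CAR+.003*EX-.003*D
b=rel(G-.12*D,rot(TILT))
```

```text
2.15 0.6479463669758124 [ 0.2  -0.28  2.01  0.    1.41  0.33] [ 0.13119456 -0.25183638 -0.30824426]
[-0.  -0.  -0.1] [-80.8  48.8 -13.6]
[ 0.  60.  -0.1] [-10.4 103.7 136.3]
```

Emit:
send_rows --rows "0 10 0 -60 60 0 0.3;0 20 0 -60 100 30 0.3;0 30 0 -40 104 60 0.3;0 40 0 -20 104 100 0.3;0 50 0 -10 104 136 0.3;0 60 0 -10 104 136 0.3;0 60 0 -10 104 136 0.3;0 60 0 -10 104 136 0.3"

```text
time: 3.15
eef_pos: [0.5146, 0.164, 0.1912]
tcp_rot: [0.651, 0.572, 0.375, -0.329]
contact_force: [-0.0, -0.3, 0.0]
opening: 0.65
finger_force: 0.0
```

Run:
```python
from h import *
s=ctrl.get_state();print(s['time'],s['opening'],np.round(s['qpos'],2),s['contact_force'])
G=CAR+.003*EX-.003*D
b=rel(G-.12*D,rot(TILT));c=rel(G,rot(TILT))
p=ctrl.read_camera('scene');q=ctrl.read_camera('top')
im=np.hstack([cv2.resize(p['color'][120:320,200:400],(400,400),interpolation=2),cv2.resize(q['color'][140:300,250:410],(400,400),interpolation=2)])
cv2.imwrite('pics/g1.png',im[:,:,::-1])
```

```text
3.15 0.649921570512018 [-0.27  0.11  2.14  1.07  1.35 -0.66] [-0.02107474 -0.3469803   0.03339484]
[-0.   0.1  0.1] [-1.7 -0.6 -0.7]
[-0.   0.1  0.1] [ -1.4  -0.6 119.3]
```

View pics/g1.png

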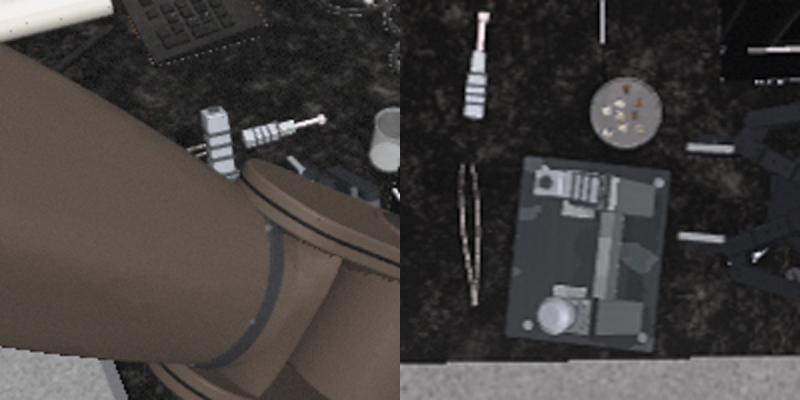

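Left panel (scene): the arm partly hides the stand and the block shows at (218,130). Right panel (top): the open fingers at (710,148) and (700,238) straddle the block's line at (575,185), with the dish and knob clear of them. I'll advance and grip.

Emit:
send_rows --rows "0 0 0 -1 -1 30 0.3;0 0 0 -1 -1 60 0.3;0 0 0 -1 -1 90 0.3;0 0 0 -1 -1 105 0.3;0 0 0 -1 -1 119 0.3;0 0 0 -1 -1 119 0.3" --grip_force 40

```text
time: 4.0
eef_pos: [0.5266, 0.2653, 0.1301]
tcp_rot: [0.651, 0.571, 0.376, -0.33]
contact_force: [-0.7, 0.7, -0.1]
opening: 0.65
finger_force: 0.0
```

Emit:
send_rows --rows "0 0 0 0 0 0 0;0 0 0 0 0 0 -0.3;0 0 0 0 0 0 -0.6;0 0 0 0 0 0 -1;0 0 0 0 0 0 -1;0 0 0 0 0 0 -1;0 0 0 0 0 0 -1;0 0 0 0 0 0 -1" --grip_force 40

```text
time: 5.0
eef_pos: [0.5268, 0.2647, 0.13]
tcp_rot: [0.651, 0.571, 0.376, -0.329]
contact_force: [0.0, 0.6, -0.4]
opening: 0.229
finger_force: 42.7
```

Run:
```python
from h import *
G=CAR+.003*EX-.003*D
c=rel(G,rot(TILT)); s=ctrl.get_state();print(s['wrist_torque'],R.from_quat(s['tcp_rot']).inv().apply(s['contact_force']))
p=ctrl.read_camera('top'); save(p,'g2.png',(260,150,400,290),4)
```

```text
[ 0.  0. -0.] [0.5 0.4 0.8]
[-0.38431083 -0.0423695  -0.09293   ] [-0.04406608 -0.06094258  0.76455418]
```

View pics/g2.png

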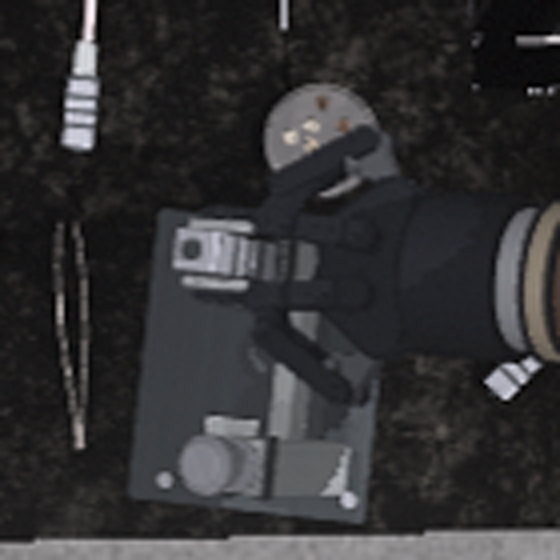

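The pads grip the block at (215,255) with a 19.5 mm opening and nothing else disturbed. Now I'll draw along the rod, which is tool +x.

Emit:
send_rows --rows "0 0 0 0 0 0 -1;0 0 0 3 0 0 -1;0 0 0 8 0 0 -1;0 0 0 14 0 0 -1;0 0 0 20 0 0 -1;0 0 0 26 0 0 -1;0 0 0 33 0 0 -1;0 0 0 40 0 0 -1" --grip_force 60

```text
time: 6.05
eef_pos: [0.5293, 0.2848, 0.1651]
tcp_rot: [0.651, 0.571, 0.376, -0.33]
contact_force: [-0.1, 1.1, -1.2]
opening: 0.222
finger_force: 62.8
```

Run:
```python
from h import *
G=CAR+.003*EX-.003*D
rel(G,rot(TILT)); s=ctrl.get_state();print(s['wrist_torque'],R.from_quat(s['tcp_rot']).inv().apply(s['contact_force']))
```

```text
[ 0. -0. -0.] [-39.9   0.5   0.9]
[-0.62382197  0.12051853  0.01039118] [-0.53414394 -0.20909912  1.52650263]
```

Low force and no rubbing, so I'll carry on to 110 mm in total.

Emit:
send_rows --rows "0 0 0 8 0 0 -1;0 0 0 17 0 0 -1;0 0 0 26 0 0 -1;0 0 0 35 0 0 -1;0 0 0 45 0 0 -1;0 0 0 55 0 0 -1;0 0 0 65 0 0 -1;0 0 0 75 0 0 -1"

```text
time: 7.05
eef_pos: [0.5343, 0.3221, 0.2302]
tcp_rot: [0.651, 0.571, 0.376, -0.33]
contact_force: [0.3, -0.2, -1.6]
opening: 0.224
finger_force: 62.8
```

Run:
```python
from h import *
s=ctrl.get_state();print(s['contact_force'],s['wrist_torque'],s['opening'])
P=np.array(s['eef_pos'])
rel(np.array([.53,.30,.33]),rot(DOWN)); rel(P+[0,0,.06],rot(TILT))
p=ctrl.read_camera('top'); save(p,'g3.png',(240,130,400,290),3.5)
```

```text
[ 0.32466614 -0.18316558 -1.62507616] [-0.64527746  0.07907033  0.02695527] 0.22441550779896563
[  0. -60.  -0.] [ 75.2  -1.3 -69.3]
[ 0. -0. -0.] [ 52.  -0. -30.]
```

View pics/g3.png

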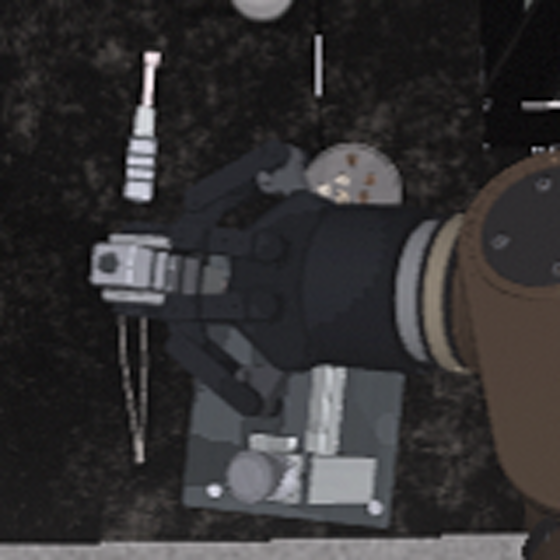

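The carrier's block is at (130,270) in this crop and moved out with the gripper. The probe at (255,475), dish and tweezers are unmoved. I'll lift straight up, then level it.

Emit:
send_rows --rows "0 0 0 13 0 -8 -1;0 0 0 30 0 -17 -1;0 0 0 52 0 -30 -1;0 -7 0 68 0 -40 -1;0 -14 0 78 0 -45 -1;0 -22 0 80 0 -50 -1;0 -30 0 80 0 -50 -1;0 -38 0 80 0 -50 -1"

```text
time: 8.1
eef_pos: [0.5338, 0.3181, 0.3253]
tcp_rot: [0.739, 0.647, 0.142, -0.124]
contact_force: [0.5, 0.7, -2.1]
opening: 0.222
finger_force: 62.8
```

Run:
```python
from h import *
s=ctrl.get_state();print(s['contact_force'],np.round(s['qpos'],2))
rel(np.array(s['eef_pos']),rot(DOWN))
```

```text
[ 0.51418946  0.70169938 -2.06226009] [0.24 0.02 1.77 0.38 1.22 0.27]
[  0.1 -21.8  -0.1] [0. 0. 0.]
```

Emit:
send_rows --rows "0 -7 0 0 0 0 -1;0 -14 0 0 0 0 -1;0 -19 0 0 0 0 -1;0 -22 0 0 0 0 -1;0 -22 0 0 0 0 -1;0 -22 0 0 0 0 -1;0 -22 0 0 0 0 -1;0 -22 0 0 0 0 -1"

```text
time: 9.1
eef_pos: [0.5338, 0.3181, 0.324]
tcp_rot: [0.752, 0.659, 0.0, -0.0]
contact_force: [-0.1, -0.0, -1.4]
opening: 0.227
finger_force: 62.8
```

Run:
```python
from h import *
s=ctrl.get_state();print(s['contact_force'],s['wrist_torque'],np.abs(s['dq']).max(),s['opening'])
rel(np.array(s['eef_pos']),rot(DOWN))
p=ctrl.read_camera('scene');q=ctrl.read_camera('top')
c=rot(DOWN); G=np.array(s['eef_pos'])-[0,0,.003]; ys_=Z(v[2])
cup=G+ys_@[-.109,0,.007]
ims=[]
for cam,o,k in((p,(200,80),200),(q,(220,120),200)):
    im=cv2.resize(cam['color'][o[1]:o[1]+k,o[0]:o[0]+k],(400,400),interpolation=2); print(proj(cam,cup)); ims.append(im)
    u=(proj(cam,cup)[0]-o+.5)*400/k; cv2.circle(im,tuple(int(t) for t in u),12,(255,0,0),1)
    for d in ctrl.look_for(cam,'carrier_cup')+ctrl.look_for(cam,'carrier'): print(round(d['p'],2),w(cam,d['position']).round(3))
print('expected cup',cup.round(3))
cv2.imwrite('pics/g4.png',np.hstack(ims)[:,:,::-1])
```

```text
[-0.14840809 -0.01708204 -1.36279909] [-0.00188073 -0.00064069  0.01389922] 0.0020890087300229157 0.2272426965044762
[-0.  -0.  -0.1] [0. 0. 0.]
[[322.0138359  126.65885901]]
0.66 [0.52  0.282 0.322]
0.59 [0.48  0.099 0.008]
0.22 [0.597 0.216 0.004]
0.8 [0.522 0.283 0.326]
0.72 [0.48  0.097 0.013]
0.56 [0.633 0.344 0.012]
[[352.25483285 210.78100055]]
0.72 [0.48  0.106 0.015]
0.66 [0.525 0.237 0.32 ]
0.75 [0.481 0.108 0.015]
0.6 [0.525 0.237 0.321]
expected cup [0.52  0.21  0.328]
```

View pics/g4.png

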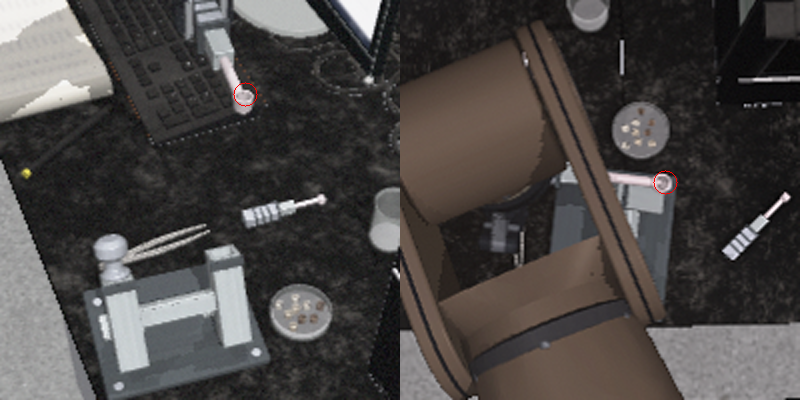

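Left panel: the drawn carrier's white cup at (243,97) opens upward, within about 1.5 px of where a level rod would put it. The probe (112,260), dish and tweezers are in place. Right panel: the cup at (663,183) also falls inside the prediction. The arm is at rest.

```bash
python3 -c "
from plant import ctrl
print(ctrl.sign_off())"
```

```text
the job is handed in; nothing more can be done
None
```

The carrier is out of its tube and held level and still, cup up, about 32 cm above the worktop; the probe, dish and tweezers look undisturbed, and the job was handed in at about 9 s of the 32 s.

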